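# Lock off the compressor and hang up the key

## Robot

A 7-joint arm with a two-finger parallel gripper is mounted at the origin on the work surface. World frame = base frame: x ahead of the robot, y to its left, z up, the work surface at z = 0. Lengths are in m, angles in degrees, forces in N, time in s.
With the tool pointing down it reaches from about 0.425 to 0.875 m from the base axis. Payload 4.7 kg.
Tool frame: the origin (TCP) lies at the very end of the fingers, on their centre line; the grasp point (between the pads) lies 19 mm behind it; z points along the fingers, y is the line along which they close (so a half turn about z gives the same grasp; the last joint's range is limited). The gripper opens to 87 mm and grips with 3 to 60 N. Pads are 19 mm wide; open, the fingers measure 117 mm over their backs; the gripper's body (75 mm by 190 mm) begins 51 mm behind the grasp point.
Start: joints at [-74.421, 18.392, -4.016, 83.108, 1.295, 78.541, -3.26], TCP at [0.166, 0.629, 0.185] pointing down, gripper open.
Joint ranges: [-163.93, 163.93], [-17.29, 119.83], [-79.2, 71.16], [3.27, 140.29], [-89.18, 269.18], [5.43, 117.66], [-154.24, 154.24]. Speed limits (degrees/s): [147.25, 147.25, 180, 180, 180, 180, 180].

## Interface

Orientations are given as [roll, pitch, yaw] about the fixed x, y, z axes, in that order (R = Rz(yaw) Ry(pitch) Rx(roll)).
In Python, from cell import get_obs, eyes, env gives the robot as it stands.
- The arm moves only by the tool servo_tool, never from a script. Its argument "series" is a list that holds one entry, the list of rows, each a list of 7 numbers: the shift along the tool's x, y, z in units of 300 mm (1.0 is 300 mm), then the turn, a rotation vector about the tool's x, y, z in units of pi rad (1.0 is pi rad), then the opening, from 0 (shut) to 1 (fully open). In form: [[[tx, ty, tz, wx, wy, wz, gripper], ...]]. A call has 1 to 12 rows; each row is the pose to reach, as a shift and turn from the pose commanded when the call began, along the tool's axes at that moment, turning the shorter way round; what a row does not reach only later rows make up. A row lasts 1/12 s, in which the tool goes at most 41.7 mm and 7.16 degrees, less where a joint would pass 70% of its speed; a pose out of reach is approached as far as the arm can. A call with a number of a shift or a turn outside -1 to 1 is refused whole. A call with a gripper value outside its range is refused whole. The fingers move at their own pace and stop on an object; "grip_force" is the grip in N (left out, the last holds). Time passes only in rows, so rows that repeat a pose let the fingers close. It gives the time, the measured TCP pose, the force, the opening and the grip force at its end, in the units of the state.
- get_obs(): the state, without advancing time (a new reading comes with each control period).
- eyes.read_camera(name): name is "scene" or "top" or "wrist"; returns a dict with "frame" (480x640x3 uint8, red, green, blue), "depth" (480x640 float32, m along the optical axis (not along the pixel's ray), 0 where there is no reading), "fx", "fy", "cx", "cy" (pixels), "origin" and "rotation" of the camera in the world; the wrist camera has in their place "mount" (4x4, takes a point from camera to tool coordinates, whose origin is the TCP and whose axes are the flange's). Camera axes: x right, y down, z forward; pixel columns grow to the right and rows downward; lengths in m; the calibration is good to about 2 mm. A picture is of the moment at which its call begins: read the wrist's pose just before it.
- env.sign_off(): hands the job in; it is judged then, once.
The state is a dict: "time_s": time; "qpos": joint angles; "joint_velocities": joint speeds; "effort": joint torques, N m; "tool_pos": TCP position; "tool_rot": TCP orientation; "force": force on the tool from outside, world axes, zero at the start; "wrist_torque": the same for the moment, N m; "grip_width": finger opening in m; "grasp_force": force on a finger pad.
Only numpy, scipy, OpenCV 4.12 (cv2) and the standard library are available. Lean on these libraries where they do the work, as an engineer would, in place of code of your own. Each camera call takes 0.05 s, during which the arm holds its last target. There are 200 camera calls.

## Task

Lock off the compressor for the night: take the red T-key out of the tool block, push it fully home in the brass lock of the isolator box and let go of it before turning anything, then swing its crossbar clockwise to the stop, with the key fully home all the while. Then draw the key out, leaving the lock turned, and hang it by its collar on the two prongs of the raised key rest, blade down between them, setting it down gently. Leave the scrapers, bottles, jars and tape where they stand.

Things in the scene. Friction and masses are not known exactly. Their poses are not given: they have to be found in the camera images.
- key: red T-key standing upright in one slot of the tool block at first. Origin: tip of its flat steel blade; z up, x along crossbar and blade width; alike after a half turn about z. Blade 22 (x) by 9 (y) mm, 45 mm long, its lowest 10 mm tapering to 16 x 4 mm; above it a dark collar 44 x 30 mm at z 45 to 53 mm, stem 14 mm across at z 53 to 85, crossbar at z 85 to 101. About 0.12 kg.
- key_bar (a point): middle of the key's red crossbar, 93 mm above the blade tip, axes as key. The bar is 110 mm long (x), 14 mm thick (y), 16 mm high (z). The key can be gripped here across its y axis.
- block: fixed wooden tool block 75 (x) by 215 (y) by 58 mm high, origin at the centre of its underside. Three slots in its top at y = -66, 0 and +66 mm, each 26 (x) by 13 (y) mm, 52 mm deep, hold the key and two scrapers in any order, collars on the top (tips 13 mm above the table), bars along x.
- isolator: fixed grey isolator box of the compressor, 130 x 130 mm, 60 mm high, origin at the centre of its underside. Round brass lock barrel, 60 mm across, in a black bezel in the middle of its top. Green mark (on) on its -x side; red mark (locked off) 2.0 rad farther round clockwise.
- slot (a point): centre of the barrel's top face, 64 mm above the table, at the mouth of the key slot. Turns with the barrel: its x axis runs along the slot, which is 26 mm long (x) by 13 mm wide (y) and 56 mm deep, its mouth bevelled to 33 x 20 mm over the top 4 mm. A fully home key has its collar on this face and its blade tip 45 mm below.
- barrel (a joint): turn of the lock barrel in rad: 0 with the slot along the isolator's x axis (pointer at the green mark), grows clockwise seen from above, up to the stop at 2.0 (pointer at the red mark). Starts between 0 and 0.3. Light friction (0.07 N m), stays where it is left.
- rest: fixed raised key rest: base plate 100 (x) by 85 (y) by 12 mm, origin at the centre of its underside; a post at its +x end carries two level aluminium prongs running to -x at y = -12 and +12 mm, each 10 mm wide, the gap 14 mm, clear from x = -34 to +34 mm. Prong tops 85 mm above the table; on them 6 mm high lips at x = -34 to -29 and +35 to +41 mm.
- rest_seat (a point): point where the key hangs: midway between the prongs and between the lips, level with the prongs' top, axes as rest. A hung key has its blade down through the gap, its collar on both prongs (blade tip 45 mm below this point) and its crossbar along the prongs.
- scraper_a: blue-handled scraper standing in the tool block: 22 x 9 mm shank like the key's, 36 x 24 mm collar, round handle 24 mm across, 103 mm tall in all, its top 116 mm above the table as it stands. Bystander. Origin at the tip of its shank.
- scraper_b: yellow-handled scraper, otherwise like scraper_a. Bystander. Origin at the tip of its shank.
- thinner: white bottle with a blue label and red cap, 54 mm across, 150 mm tall. Bystander. Origin: centre of its underside.
- glue: yellow bottle with an orange cap, 48 mm across, 125 mm tall. Bystander. Origin: centre of its underside.
- paint_a: jar of red paint, 44 mm across, 65 mm tall. Bystander. Origin: centre of its underside.
- paint_b: jar of green paint, 44 mm across, 65 mm tall. Bystander. Origin: centre of its underside.
- tape_roll: yellow tape roll lying flat, 96 mm across, 25 mm high. Bystander. Origin: centre of its underside.
There are look-alikes about, which are no part of the job. Of the things shaped like the key, the red one is meant.

How it is judged (in metres and radians):
On the way, in this order (a step that is already met when the one before it is completed fails the run):
1. the key is fully home in the lock and let go, the lock not yet turned (barrel below 0.6 rad) (z of key in the frame of slot below -0.041 m and horizontal distance between key and slot below 0.006 m and angle between key's own z axis and vertical below 0.15 rad and value of joint barrel below 0.6 rad and contact force between the fingers and key below 0.1 N), for 0.2 s.
2. the lock is turned clockwise to the stop (barrel above 1.85 rad) with the key in it (z of key in the frame of slot below -0.041 m and horizontal distance between key and slot below 0.006 m and angle between key's own z axis and vertical below 0.15 rad and value of joint barrel above 1.85 rad), for 0.1 s.
At the end, for the whole second after the job is handed in: the barrel stands above 1.8 rad (stop at 2.0), and the key hangs at rest and released on the prongs: within 14 mm along and 6 mm across of the seat point, collar down on the prongs (within 5 mm), upright within 0.12 rad, crossbar along the prongs (value of joint barrel above 1.8 rad and linear speed of key below 0.02 m/s and x of key in the frame of rest_seat between -0.014 and 0.014 m and y of key in the frame of rest_seat between -0.006 and 0.006 m and z of key in the frame of rest_seat between -0.05 and -0.04 m and angle between key's own z axis and vertical below 0.12 rad and angle between the x axis of key and the x axis of rest_seat, either way round below 0.3 rad); the robot touches nothing.
It fails at once if a scraper, bottle, jar or the tape is moved more than 30 mm or tipped over (distance of any of scraper_a, scraper_b, thinner, glue, paint_a, paint_b, tape_roll from where it was at the start of the episode above 0.03 m or angle between any of scraper_a, scraper_b, thinner, glue, paint_a, paint_b, tape_roll's own z axis and vertical above 0.5 rad).
It fails at once if the barrel is on its way (0.7 to 1.8 rad) without the key home in it (value of joint barrel between 0.7 and 1.8 rad and z of key in the frame of slot above -0.03 m).
It fails at once if the key is slammed or dropped on the rest (over 40 N) (contact force between key and rest above 40 N).
It also fails if it takes over 72 s, if anything falls off the work surface, if the arm or the gripper's body presses on something with over 40 N, if the wrist force passes 120 N, or if a joint passes its speed limit or range.

## Working session

There is one attempt and no reset: what is moved stays moved. The work goes in short steps, Python scripts to look and compute and a tool call to move; the robot and the scene stay as the last step left them, time stands still between calls to the robot, and variables do not carry over. Pictures are saved under pics/ and viewed, at most 10 in all, crops included, and the job is handed in when it is done.

Besides the shell and the picture viewer there is one more tool, called in YAML: its name, and indented under it one key for each argument. servo_tool: Moves the arm, as the interface text tells. Shifts and turns lie within -1 to 1; 1 stands for 300 mm of shift or pi rad of turn. Its arguments: {"type":"object","properties":{"series":{"type":"array"},"grip_force":{"type":"number"}},"required":["series"]}

```bash
mkdir -p pics; cat > h.py <<'E'
import numpy as np,cv2
from cell import get_obs,eyes,env
def snap(n,f=None):
    o=get_obs();c=eyes.read_camera(n)
    if n=='wrist':
        from scipy.spatial.transform import Rotation as R
        T=np.eye(4);T[:3,:3]=R.from_euler('xyz',o['tool_rot'],degrees=True).as_matrix();T[:3,3]=o['tool_pos']
        M=T@np.array(c['mount']);c['origin']=M[:3,3];c['rotation']=M[:3,:3]
    if f: cv2.imwrite('pics/'+f,c['frame'][:,:,::-1])
    return c
def cloud(c):
    d=c['depth'];v,u=np.mgrid[:480,:640]
    P=np.stack([(u-c['cx'])/c['fx']*d,(v-c['cy'])/c['fy']*d,d],-1)@np.array(c['rotation']).T+np.array(c['origin'])
    P[d==0]=np.nan
    return P
E
python3 - <<'E'
from h import *
c=snap('top','top.png');np.savez('top.npz',P=cloud(c),f=c['frame'])
print(get_obs(),c['origin'],c['rotation'],c['fx'])
snap('scene','scene.png')
E
```

```text
Traceback (most recent call last):
  File "h.py", line 13, in cloud
    P=np.stack([(u-c['cx'])/c['fx']*d,(v-c['cy'])/c['fy']*d,d],-1)@np.array(c['rotation']).T+np.array(c['origin'])
      ~~~~~~~~~~~~~~~~~~~~~~~~~~~~~~~~~~~~~~~~~~~~~~~~~~~~~~~~~~~~~~~~~~~~~~~~~~~~~~~~~~~~~~^~~~~~~~~~~~~~~~~~~~~~
ValueError: operands could not be broadcast together with shapes (480,640) (3,)
```

View pics/top.png

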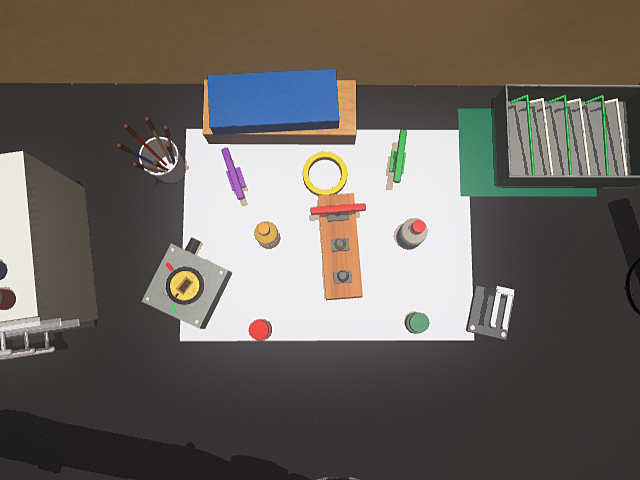

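The top view shows the isolator at (187,285), the block at (340,245) with the red key at its far end (338,209), and the rest at (492,312). Purple and green look-alikes lie at (233,173) and (398,158). I still need to check the format of the camera rotation.

```bash
python3 - <<'E'
from h import *
c=snap('top')
print(get_obs());print({k:c[k] for k in c if k not in('frame','depth')})
w=eyes.read_camera('wrist');print({k:w[k] for k in w if k not in('frame','depth')})
E
```

```text
{'time_s': 0.1, 'qpos': array([-74.42042476,  18.43659108,  -4.01625442,  83.16746772,
         1.29431353,  78.54246263,  -3.26098749]), 'joint_velocities': array([-0.0525998 , -0.09130922,  0.11019704, -0.16304891,  0.04810351,
        0.02447602,  0.00912412]), 'effort': array([ 1.94639892e-04, -4.92567658e+01, -4.05729879e-01, -3.13400817e+01,
       -6.41793455e-02,  3.94086423e-02,  6.05990590e-05]), 'tool_pos': array([0.1656234 , 0.62795494, 0.18355479]), 'tool_rot': array([-1.79898678e+02,  4.60609603e-03,  1.65229575e+02]), 'force': array([ 1.07758495,  0.61330566, -0.55588036]), 'wrist_torque': array([ 0.01998686, -0.03047961, -0.01311846]), 'grasp_force': 0.0, 'grip_width': 0.08715751940326634}
{'fx': 604.9368432750716, 'fy': 604.9368432750716, 'cx': 336.4939719946713, 'cy': 249.75748201520028, 'origin': array([0.41166406, 0.02770544, 1.28910544]), 'rotation': array([-172.51526874,   -1.18782633,  -90.14217254])}
{'fx': 342.96179816429776, 'fy': 342.96179816429776, 'cx': 325.13633376767643, 'cy': 232.8998854216228, 'mount': array([[-4.88860550e-04, -9.67852239e-01, -2.51518994e-01,
         6.82210412e-02],
       [ 9.99999801e-01, -3.72858266e-04, -5.08863139e-04,
         4.31800342e-04],
       [ 3.98723392e-04, -2.51519193e-01,  9.67852229e-01,
        -1.99735289e-01],
       [ 0.00000000e+00,  0.00000000e+00,  0.00000000e+00,
         1.00000000e+00]])}
```

```bash
cat > h.py <<'E'
import numpy as np,cv2
from scipy.spatial.transform import Rotation as R
from cell import get_obs,eyes,env
rot=lambda e:R.from_euler('xyz',e,degrees=True).as_matrix()
def snap(n,f=None):
    o=get_obs();c=eyes.read_camera(n)
    if n=='wrist':
        T=np.eye(4);T[:3,:3]=rot(o['tool_rot']);T[:3,3]=o['tool_pos']
        M=T@np.array(c['mount']);c['origin']=M[:3,3];c['R']=M[:3,:3]
    else: c['R']=rot(c['rotation'])
    if f: cv2.imwrite('pics/'+f,c['frame'][:,:,::-1])
    d=c['depth'];v,u=np.mgrid[:480,:640]
    P=np.stack([(u-c['cx'])/c['fx']*d,(v-c['cy'])/c['fy']*d,d],-1)@c['R'].T+c['origin']
    P[d==0]=np.nan
    c['P']=P;c['hsv']=cv2.cvtColor(c['frame'],cv2.COLOR_RGB2HSV)
    return c
def red(c): h=c['hsv'];return ((h[...,0]<6)|(h[...,0]>174))&(h[...,1]>150)&(h[...,2]>80)
def rect(P,m):
    p=P[m][:,:2];p=p[~np.isnan(p).any(1)]
    (x,y),(w,h),a=cv2.minAreaRect((p*1000).astype(np.float32))
    if w<h: w,h,a=h,w,a+90
    return np.round([x,y,w,h,(a+90)%180-90],1),len(p)
def move(x,y,z,yaw):
    "tool shift and yaw turn (units) from the current pose to a target pointing down"
    o=get_obs();T=rot(o['tool_rot']);d=T.T@(np.array([x,y,z])-o['tool_pos'])
    w=R.from_matrix(T.T@rot([180,0,yaw])).as_rotvec()
    print('shift',np.round(d/.3,4),'turn',np.round(w/np.pi,4),'at',np.round(o['tool_pos'],4),np.round(o['tool_rot'],2))
E
python3 - <<'E'
from h import *
c=snap('top');P=c['P'];v,u=np.mgrid[:480,:640]
z=P[...,2]
box=lambda a,b,d,e:(u>a)&(u<b)&(v>d)&(v<e)
print('key bar',rect(P,red(c)&box(300,375,195,225)), np.nanmedian(z[red(c)&box(300,375,195,225)]))
print('block',rect(P,box(300,380,190,310)&(abs(z-.058)<.006)))
print('iso',rect(P,box(130,240,235,335)&(abs(z-.060)<.009)))
print('rest top',rect(P,box(460,530,275,345)&(abs(z-.085)<.012)))
print('rest base',rect(P,box(460,530,275,345)&(abs(z-.012)<.006)))
for p in [(340,243),(343,276),(186,286),(185,284),(320,400),(266,232),(412,230),(325,172),(260,330),(416,322)]: print(p,P[p[1],p[0]].round(4))
s=snap('scene','scene.png')
E
```

```text
key bar (array([649.5,  -0. , 107.6,  13. , -85.4]), 312) 0.11551313630285343
block (array([584. ,  -4.9, 215.8,  75. ,   4.4]), 2833)
iso (array([500.8, 309.7, 132.8, 130.8,  64.9]), 4043)
rest top (array([ 454.2, -326. ,   82.6,   37.4,  -11.6]), 582)
rest base (array([ 451.8, -335.6,  148. ,  143.8,   89.9]), 1414)
(340, 243) [ 0.5856 -0.0051  0.0707]
(343, 276) [ 0.5184 -0.011   0.0691]
(186, 286) [0.5022 0.3165 0.0162]
(185, 284) [0.5049 0.3142 0.0359]
(320, 400) [0.2659 0.0357 0.0021]
(266, 232) [0.5993 0.1401 0.1257]
(412, 230) [ 0.6027 -0.1437  0.1303]
(325, 172) [ 7.526e-01  2.530e-02 -6.000e-04]
(260, 330) [0.4105 0.1551 0.068 ]
(416, 322) [ 0.4257 -0.1583  0.0629]
```

View pics/scene.png

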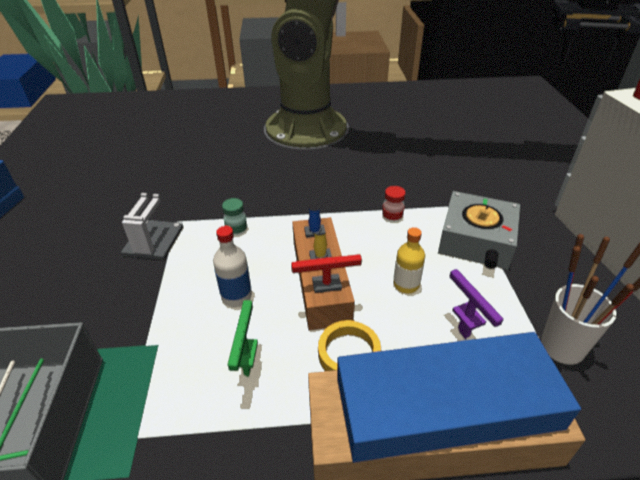

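The scene view shows the red key in the far block slot at (326,270) with the blue and yellow scrapers behind it. The rest's post stands at the end nearest this camera, at (145,235). I'll look at the lock from close range with the wrist camera on the way to the key.

```bash
python3 - <<'E'
from h import *
move(.50,.31,.25,150)
E
```

```text
shift [-1.348  -0.7418 -0.2192] turn [-0.0003  0.0001  0.0846] at [0.1657 0.6282 0.184 ] [-179.95    0.    165.23]
```

servo_tool:
  series:
    - [[-0.2, -0.1, -0.1, 0, 0, 0, 0.5], [-0.4, -0.2, -0.2, 0, 0, 0, 0.5], [-0.6, -0.33, -0.22, 0, 0, -0.02, 0.5], [-0.7, -0.4, -0.22, 0, 0, -0.04, 0.5], [-0.8, -0.45, -0.22, 0, 0, 0.06, 0.5], [-0.9, -0.5, -0.22, 0, 0, 0.08, 0.5], [-1, -0.55, -0.22, 0, 0, 0.085, 0.5], [-1, -0.55, -0.22, 0, 0, 0.085, 0.5], [-1, -0.55, -0.22, 0, 0, 0.085, 0.5], [-1, -0.55, -0.22, 0, 0, 0.085, 0.5]]

```text
time_s: 1.08
tool_pos: [0.4193, 0.3868, 0.2512]
tool_rot: [180.0, 0.2, 149.3]
force: [0.1, -0.5, -0.4]
grip_width: 0.0439
grasp_force: 0.0
```

```bash
python3 - <<'E'
from h import *
move(.50,.31,.25,150)
print(get_obs()['qpos'].round(1))
E
```

```text
shift [-0.3621 -0.083   0.0052] turn [ 0.0001  0.001  -0.0038] at [0.4193 0.3868 0.2512] [179.98   0.19 149.32]
[-53.8   7.1   9.3  89.3  -1.   83.7  14.8]
```

servo_tool:
  series:
    - [[-0.12, -0.03, 0, 0, 0, 0, 0.5], [-0.24, -0.055, 0, 0, 0, 0, 0.5], [-0.36, -0.083, 0, 0, 0, 0, 0.5], [-0.36, -0.083, 0, 0, 0, 0, 0.5], [-0.36, -0.083, 0, 0, 0, 0, 0.5], [-0.36, -0.083, 0, 0, 0, 0, 0.5]]

```text
time_s: 1.58
tool_pos: [0.4938, 0.318, 0.2503]
tool_rot: [180.0, -0.1, 150.0]
force: [-1.8, 0.7, 0.4]
grip_width: 0.0433
grasp_force: 0.0
```

```bash
python3 - <<'E'
from h import *
c=snap('wrist','w1.png');np.savez('w1.npz',**{k:c[k] for k in('P','hsv','frame','R','origin')})
P=c['P'];z=P[...,2];r=np.hypot(P[...,0]-.50,P[...,1]-.31)
print(rect(P,(abs(z-.06)<.004)&(r<.1)),np.nanmedian(z[(r<.03)]))
top=(abs(z-.064)<.006)&(r<.045)
deep=(z<.055)&(r<.025);print('deep',rect(P,deep))
h=c['hsv'];br=(h[...,0]>15)&(h[...,0]<35)&(h[...,1]>90)&(r<.05);print('brass',rect(P,br))
print('red',np.nanmedian(P[red(c)&(r<.08)],0));g=(h[...,0]>45)&(h[...,0]<80)&(h[...,1]>120)&(r<.08);print('green',np.nanmedian(P[g],0))
E
```

```text
(array([501.8, 309.3, 130.5, 130.2, -25.2]), 11466) 0.0645831602006624
deep (array([504.2, 307.5,  21.4,  13.1, -36.9]), 231)
brass (array([495.6, 314.4,  81.9,  76.8, -24.8]), 7782)
red [0.53993783 0.34118732 0.06022979]
green [0.46367902 0.31533707 0.40570966]
```

View pics/w1.png

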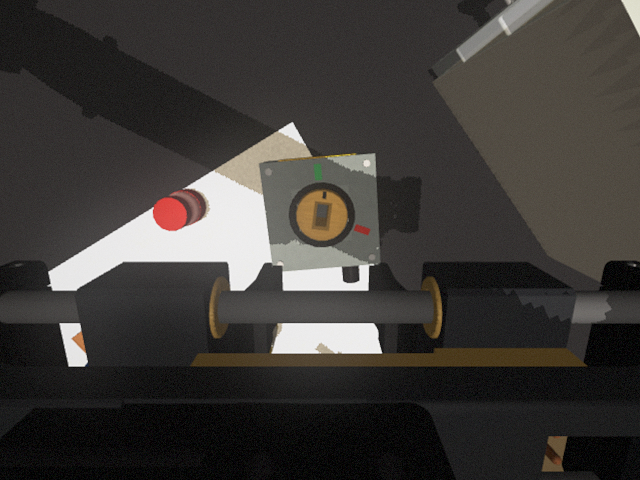

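The wrist view shows the brass barrel at (321,215). Its slot and pointer, at (324,196), sit a little clockwise of the green mark. I'll measure the slot angle now.

```bash
python3 - <<'E'
from h import *
d=np.load('w1.npz');h=d['hsv'];P=d['P'];f=d['frame']
# ray-plane z=.064
fx,cx,cy=342.9618,325.136,232.9
v,u=np.mgrid[:480,:640];ray=np.stack([(u-cx)/fx,(v-cy)/fx,np.ones(u.shape)],-1)@d['R'].T
Q=d['origin']+ray*((.064-d['origin'][2])/ray[...,2])[...,None]
crop=f[175:255,280:362];cv2.imwrite('pics/c.png',cv2.resize(crop[:,:,::-1],None,fx=7,fy=7,interpolation=cv2.INTER_CUBIC))
r=np.hypot(Q[...,0]-.5015,Q[...,1]-.3095)
V=h[...,2];brass=(h[...,0]>10)&(h[...,0]<30)&(V>110)&(h[...,1]>100)&(r<.034)
print('brass',rect(Q,brass),np.median(V[r<.03]))
for t in (90,110,130):
  m=(V<t)&(r<.019); print(t,rect(Q,m))
  m=(V<t)&(r>.018)&(r<.027); q=Q[m][:,:2].mean(0) if m.any() else None;print('pointer',q, m.sum(), q is not None and np.degrees(np.arctan2(q[1]-.3095,q[0]-.5015)))
E
```

```text
brass (array([501.6, 308.9,  58.7,  57.7, -22.9]), 1737) 161.0
90 (array([500.9, 309.5,  24.3,  12. , -38. ]), 188)
pointer [0.48237242 0.32347314] 18 143.85100935594832
110 (array([500.8, 309.5,  26.1,  13.5, -36.9]), 264)
pointer [0.48272099 0.3231569 ] 21 143.97375206063404
130 (array([501.8, 308.8,  31.6,  18.6, -36.8]), 433)
pointer [0.48466497 0.32125708] 28 145.0707026366005
```

View pics/c.png

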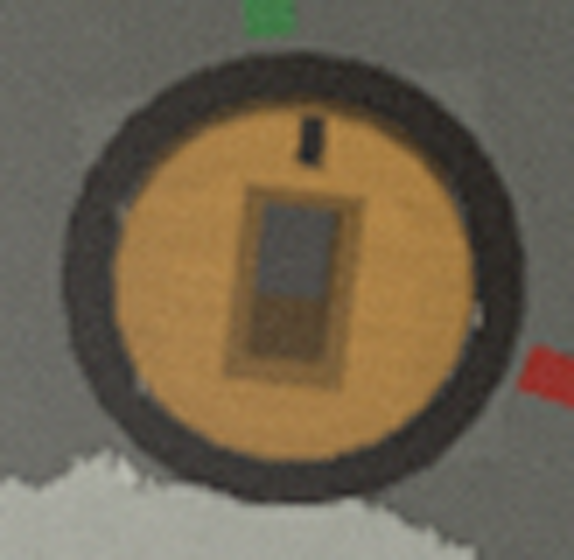

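The crop shows the slot at -36.7° in world axes (barrel about 0.2), centred at (0.5016, 0.309). Next I move to above the key.

```bash
python3 - <<'E'
from h import *
move(.6495,.0,.22,94.5)
E
```

```text
shift [-0.9811 -0.661   0.0997] turn [-1.000e-04 -4.000e-04  3.088e-01] at [0.4933 0.3187 0.2503] [ 1.7999e+02 -8.0000e-02  1.5008e+02]
```

servo_tool:
  series:
    - [[-0.11, -0.07, 0.01, 0, 0, 0.03, 0.5], [-0.22, -0.147, 0.02, 0, 0, 0.065, 0.5], [-0.33, -0.22, 0.03, 0, 0, 0.1, 0.5], [-0.44, -0.293, 0.04, 0, 0, 0.135, 0.5], [-0.55, -0.367, 0.05, 0, 0, 0.17, 0.5], [-0.66, -0.44, 0.06, 0, 0, 0.205, 0.5], [-0.77, -0.515, 0.08, 0, 0, 0.24, 0.5], [-0.88, -0.59, 0.1, 0, 0, 0.275, 0.5], [-0.981, -0.661, 0.1, 0, 0, 0.309, 0.5], [-0.981, -0.661, 0.1, 0, 0, 0.309, 0.5], [-0.981, -0.661, 0.1, 0, 0, 0.309, 0.5], [-0.981, -0.661, 0.1, 0, 0, 0.309, 0.5]]

```text
time_s: 2.63
tool_pos: [0.6499, 0.0005, 0.2202]
tool_rot: [-180.0, -0.1, 94.5]
force: [-0.3, 0.6, -0.1]
grip_width: 0.0435
grasp_force: 0.0
```

```bash
python3 - <<'E'
from h import *
c=snap('wrist');P=c['P'];m=red(c)&(abs(P[...,2]-.114)<.006)&(np.hypot(P[...,0]-.65,P[...,1])<.09)
print(rect(P,m),np.nanmedian(P[m],0))
move(.6495,0,.096,94.5)
E
```

```text
(array([ 6.506e+02, -4.000e-01,  1.054e+02,  1.220e+01, -8.580e+01]), 1326) [0.65017753 0.00480122 0.11337169]
shift [-0.0049 -0.0013  0.4145] turn [-0.0001 -0.0006  0.0005] at [0.6498 0.0013 0.2204] [-1.7998e+02 -1.1000e-01  9.4580e+01]
```

servo_tool:
  series:
    - [[-0.005, 0.001, 0.1, 0, 0, 0, 0.5], [-0.005, 0.001, 0.2, 0, 0, 0, 0.5], [-0.005, 0.001, 0.3, 0, 0, 0, 0.5], [-0.005, 0.001, 0.4, 0, 0, 0, 0.5], [-0.005, 0.001, 0.441, 0, 0, 0, 0.5], [-0.005, 0.001, 0.441, 0, 0, 0, 0.5], [-0.005, 0.001, 0.441, 0, 0, 0, 0.5], [-0.005, 0.001, 0.441, 0, 0, 0, 0], [-0.005, 0.001, 0.441, 0, 0, 0, 0], [-0.005, 0.001, 0.441, 0, 0, 0, 0], [-0.005, 0.001, 0.441, 0, 0, 0, 0], [-0.005, 0.001, 0.441, 0, 0, 0, 0]]
  grip_force: 35

```text
time_s: 3.68
tool_pos: [0.651, -0.0037, 0.0891]
tool_rot: [179.9, -0.0, 94.3]
force: [-0.1, 0.1, 0.6]
grip_width: 0.0182
grasp_force: 0.0
```

```bash
python3 - <<'E'
from h import *
o=get_obs();print(o['tool_pos'].round(4),o['force'].round(1),o['grip_width'],o['grasp_force'])
E
```

```text
[ 0.651  -0.0037  0.0891] [-0.1  0.1  0.6] 0.01822852675868621 0.0
```

servo_tool:
  series:
    - [[0.009, 0, 0, 0, 0, 0, 0.2], [0.009, 0, 0, 0, 0, 0, 0.2], [0.009, 0, 0, 0, 0, 0, 0], [0.009, 0, 0, 0, 0, 0, 0], [0.009, 0, 0, 0, 0, 0, 0], [0.009, 0, 0, 0, 0, 0, 0], [0.009, 0, 0, 0, 0, 0, 0]]

```text
time_s: 4.27
tool_pos: [0.6503, -0.0011, 0.0882]
tool_rot: [-180.0, -0.0, 94.3]
force: [0.3, 0.9, -0.2]
grip_width: 0.001
grasp_force: 0.0
```

The fingers shut on nothing, so I'll look.

```bash
python3 - <<'E'
from h import *
c=snap('scene');w=snap('wrist')
a=c['frame'][160:340,220:430];a=cv2.resize(a,(560,480));b=cv2.resize(w['frame'],(240,180))
im=np.zeros((480,800,3),np.uint8);im[:,:560]=a;im[:180,560:]=b;cv2.imwrite('pics/s2.png',im[:,:,::-1])
t=snap('top');m=red(t)&(t['P'][...,2]>.07)&(np.hypot(t['P'][...,0]-.65,t['P'][...,1])<.09);print(rect(t['P'],m),m.sum());o=get_obs();print(o['grip_width'],o['grasp_force'],o['tool_pos'])
E
```

```text
(array([0., 0., 0., 0., 0.]), 0) 0
0.00032977640801501744 0.0 [ 0.65032064 -0.00104924  0.0882668 ]
```

View pics/s2.png

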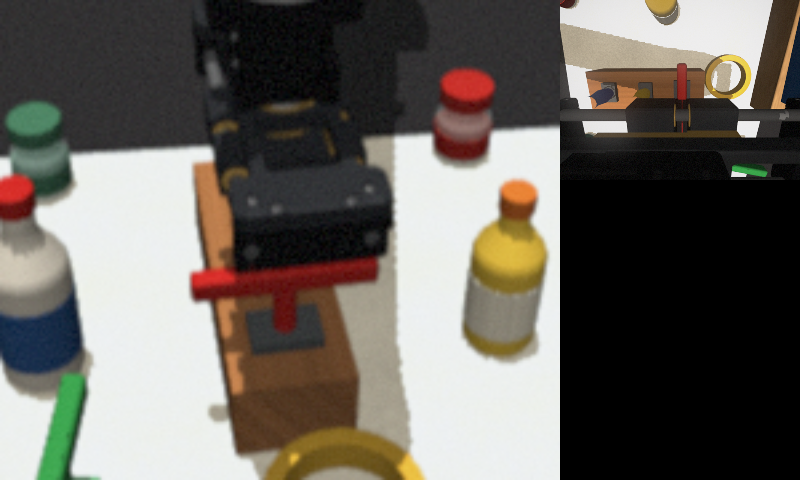

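```bash
python3 - <<'E'
from h import *
w=snap('wrist');P=w['P'];m=red(w)&(np.hypot(P[...,0]-.65,P[...,1])<.12)&(P[...,2]<.2)
print(rect(P,m),np.nanpercentile(P[m],[5,50,95],axis=0).round(4))
cv2.imwrite('pics/w3.png',cv2.resize(w['frame'][140:380,220:440],(733,800*240//240))[:,:,::-1][:600])
E
```

```text
(array([649. ,   2.3, 103.3,  15.2, -88.4]), 2416) [[0.6418 0.0059 0.1118]
 [0.6483 0.0286 0.1134]
 [0.6544 0.0506 0.1147]]
```

View pics/w3.png

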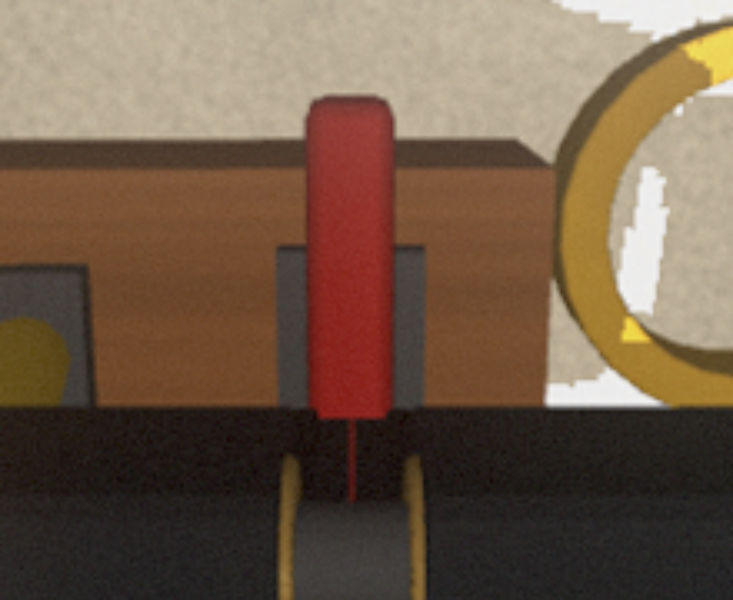

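```bash
python3 - <<'E'
from h import *
w=snap('wrist');P=w['P'];o=get_obs()
L=(P-o['tool_pos'])@rot(o['tool_rot'])
for v in (225,255,262,270,280,290,300,320):
  print(v,[tuple((L[v,u]*1000).round(0)) for u in (280,310,318,332,345,370)])
E
```

```text
225 [(np.float64(15.0), np.float64(-31.0), np.float64(30.0)), (np.float64(16.0), np.float64(-10.0), np.float64(23.0)), (np.float64(28.0), np.float64(-3.0), np.float64(-26.0)), (np.float64(28.0), np.float64(4.0), np.float64(-25.0)), (np.float64(16.0), np.float64(14.0), np.float64(24.0)), (np.float64(15.0), np.float64(31.0), np.float64(30.0))]
255 [(np.float64(-7.0), np.float64(-32.0), np.float64(31.0)), (np.float64(-5.0), np.float64(-10.0), np.float64(23.0)), (np.float64(11.0), np.float64(-4.0), np.float64(-25.0)), (np.float64(11.0), np.float64(4.0), np.float64(-25.0)), (np.float64(-5.0), np.float64(14.0), np.float64(23.0)), (np.float64(-7.0), np.float64(32.0), np.float64(30.0))]
262 [(np.float64(38.0), np.float64(-12.0), np.float64(-113.0)), (np.float64(11.0), np.float64(-7.0), np.float64(-37.0)), (np.float64(7.0), np.float64(-4.0), np.float64(-25.0)), (np.float64(7.0), np.float64(4.0), np.float64(-25.0)), (np.float64(38.0), np.float64(6.0), np.float64(-113.0)), (np.float64(38.0), np.float64(12.0), np.float64(-112.0))]
270 [(np.float64(38.0), np.float64(-11.0), np.float64(-119.0)), (
[... 988 characters left out ...]
 [(np.float64(36.0), np.float64(-10.0), np.float64(-131.0)), (np.float64(33.0), np.float64(-3.0), np.float64(-125.0)), (np.float64(32.0), np.float64(-1.0), np.float64(-124.0)), (np.float64(32.0), np.float64(2.0), np.float64(-123.0)), (np.float64(34.0), np.float64(5.0), np.float64(-128.0)), (np.float64(36.0), np.float64(10.0), np.float64(-132.0))]
320 [(np.float64(31.0), np.float64(-10.0), np.float64(-131.0)), (np.float64(27.0), np.float64(-3.0), np.float64(-124.0)), (np.float64(28.0), np.float64(-1.0), np.float64(-125.0)), (np.float64(28.0), np.float64(2.0), np.float64(-126.0)), (np.float64(30.0), np.float64(5.0), np.float64(-129.0)), (np.float64(31.0), np.float64(10.0), np.float64(-131.0))]
```

The depth data show the fingertips about 40 mm behind the reported TCP, so the fingers shut above the bar: finger surfaces at tool z ≈ -40 or higher, bar top at -25. I'll reopen, go 20 mm deeper and test-close.

servo_tool:
  series:
    - [[0.003, 0.001, 0, 0, 0, 0, 0.5], [0.003, 0.001, 0, 0, 0, 0, 0.5], [0.003, 0.001, 0, 0, 0, 0, 0.5], [0.003, 0.001, 0, 0, 0, 0, 0.5], [0.003, 0.001, 0, 0, 0, 0, 0.5], [0.003, 0.001, 0.035, 0, 0, 0, 0.5], [0.003, 0.001, 0.07, 0, 0, 0, 0.5], [0.003, 0.001, 0.07, 0, 0, 0, 0.5]]
  grip_force: 10

```text
time_s: 5.18
tool_pos: [0.6484, 0.0001, 0.064]
tool_rot: [-179.7, -0.0, 94.3]
force: [-1.6, 0.8, -0.4]
grip_width: 0.0411
grasp_force: 0.0
```

servo_tool:
  series:
    - [[0, 0, 0, 0, 0, 0, 0], [0, 0, 0, 0, 0, 0, 0], [0, 0, 0, 0, 0, 0, 0], [0, 0, 0, 0, 0, 0, 0], [0, 0, 0, 0, 0, 0, 0], [0, 0, 0, 0, 0, 0, 0], [0, 0, 0, 0, 0, 0, 0]]

```text
time_s: 5.77
tool_pos: [0.6507, -0.0001, 0.0676]
tool_rot: [180.0, -0.0, 94.3]
force: [-0.1, -0.2, 0.8]
grip_width: 0.0141
grasp_force: 10.0
```

Gripped at 14.1 mm, which confirms the offset, but only by the tips. I'll open, go 20 mm deeper and grip firmly.

servo_tool:
  series:
    - [[0, 0, 0, 0, 0, 0, 0.45], [0, 0, 0, 0, 0, 0, 0.45], [0, 0, 0, 0, 0, 0, 0.45], [0, 0, 0.035, 0, 0, 0, 0.45], [0, 0, 0.069, 0, 0, 0, 0.45], [0, 0, 0.069, 0, 0, 0, 0.45], [0, 0, 0.069, 0, 0, 0, 0], [0, 0, 0.069, 0, 0, 0, 0], [0, 0, 0.069, 0, 0, 0, 0], [0, 0, 0.069, 0, 0, 0, 0], [0, 0, 0.069, 0, 0, 0, 0], [0, 0, 0.069, 0, 0, 0, 0]]
  grip_force: 40

```text
time_s: 6.77
tool_pos: [0.6507, -0.0001, 0.0469]
tool_rot: [180.0, -0.0, 94.3]
force: [0.3, -1.2, 0.2]
grip_width: 0.0137
grasp_force: 39.9
```

```bash
python3 - <<'E'
from h import *
w=snap('wrist');P=w['P'];o=get_obs();print(o['tool_pos'],o['grip_width'],o['grasp_force'],o['force'])
L=(P-o['tool_pos'])@rot(o['tool_rot'])
for v in (225,245,255,262,270,280): print(v,[tuple((L[v,u]*1000).round(0).tolist()) for u in (300,325,345)])
m=red(w)&(abs(L[...,1])<.02)&(L[...,0]<.08);print(L[m].max(0),L[m].min(0),np.median(L[m],0))
E
```

```text
[ 6.50703823e-01 -1.01009256e-04  4.68765257e-02] 0.013404217466427204 39.94995024986565 [-0.19351705  0.12310586  0.15957795]
225 [(24.0, -14.0, -11.0), (37.0, 0.0, -66.0), (24.0, 12.0, -11.0)]
245 [(15.0, -14.0, -19.0), (29.0, 0.0, -67.0), (15.0, 11.0, -19.0)]
255 [(9.0, -14.0, -18.0), (25.0, 0.0, -67.0), (9.0, 11.0, -18.0)]
262 [(12.0, -12.0, -38.0), (22.0, 0.0, -67.0), (5.0, 11.0, -18.0)]
270 [(11.0, -12.0, -48.0), (18.0, 0.0, -67.0), (10.0, 10.0, -45.0)]
280 [(10.0, -11.0, -58.0), (14.0, 0.0, -67.0), (10.0, 9.0, -57.0)]
[ 0.05464775  0.00705606 -0.0106202 ] [-0.02113576 -0.00931694 -0.12164353] [ 0.02746144  0.00023077 -0.06652331]
```

Key held: bar top at tool z -67, so the blade tip is at reading - 34 mm. Now I lift it and carry it to the lock.

servo_tool:
  series:
    - [[0, 0, -0.05, 0, 0, 0, 0], [0, 0, -0.12, 0, 0, 0, 0], [0, 0, -0.2, 0, 0, 0, 0], [0, 0, -0.3, 0, 0, 0, 0], [0, 0, -0.4, 0, 0, 0, 0], [0, 0, -0.5, 0, 0, 0, 0], [0, 0, -0.56, 0, 0, 0, 0], [0, 0, -0.56, 0, 0, 0, 0], [0, 0, -0.56, 0, 0, 0, 0]]

```text
time_s: 7.57
tool_pos: [0.651, -0.0002, 0.2153]
tool_rot: [179.9, -0.0, 94.3]
force: [0.2, 1.0, -1.2]
grip_width: 0.0138
grasp_force: 39.9
```

```bash
python3 - <<'E'
from h import *
o=get_obs();print(o['grip_width'],o['force']);move(.5016,.309,.21,143.3)
E
```

```text
0.01380567285800749 [ 0.16042063  1.00739992 -1.1656929 ]
shift [ 1.0652 -0.4192  0.017 ] turn [ 6.000e-04  2.000e-04 -2.722e-01] at [ 6.510e-01 -2.000e-04  2.153e-01] [ 1.7989e+02 -1.0000e-02  9.4300e+01]
```

servo_tool:
  series:
    - [[0.09, -0.035, 0, 0, 0, -0.02, 0], [0.18, -0.07, 0, 0, 0, -0.045, 0], [0.27, -0.105, 0, 0, 0, -0.07, 0], [0.36, -0.14, 0, 0, 0, -0.1, 0], [0.45, -0.18, 0, 0, 0, -0.13, 0], [0.54, -0.22, 0, 0, 0, -0.16, 0], [0.63, -0.26, 0, 0, 0, -0.19, 0], [0.72, -0.3, 0, 0, 0, -0.215, 0], [0.81, -0.34, 0, 0, 0, -0.24, 0], [0.9, -0.37, 0, 0, 0, -0.265, 0], [0.96, -0.4, 0.01, 0, 0, -0.272, 0], [1, -0.419, 0.01, 0, 0, -0.272, 0]]

```text
time_s: 8.57
tool_pos: [0.4997, 0.2917, 0.209]
tool_rot: [-179.8, -0.1, 143.4]
force: [-0.8, 0.2, -2.0]
grip_width: 0.0135
grasp_force: 39.9
```

servo_tool:
  series:
    - [[0, 0, 0, 0, 0, 0, 0], [0, 0, 0, 0, 0, 0, 0], [0, 0, 0, 0, 0, 0, 0]]

```text
time_s: 8.82
tool_pos: [0.5038, 0.2872, 0.2113]
tool_rot: [-179.9, 0.1, 143.1]
force: [0.1, -0.4, -0.9]
grip_width: 0.0134
grasp_force: 39.9
```

```bash
python3 - <<'E'
from h import *
move(.5016,.309,.12,143.3)
w=snap('wrist');P=w['P'];o=get_obs();L=(P-o['tool_pos'])@rot(o['tool_rot'])
m=red(w)&(abs(L[...,1])<.02)&(L[...,0]<.08)&(abs(L[...,2]+.067)<.01);print(rect(L,m),L[m].max(0),np.median(L[m],0))
E
```

```text
shift [0.05   0.0539 0.3042] turn [-0.0003  0.0004 -0.0014] at [0.5038 0.2872 0.2113] [-1.7994e+02  7.0000e-02  1.4305e+02]
(array([16.9,  0.4, 75.9, 13.4,  0. ]), 4383) [ 0.05487156  0.00708001 -0.06301005] [ 0.02743329  0.00030899 -0.06633161]
```

servo_tool:
  series:
    - [[0.05, 0.054, 0.05, 0, 0, -0.001, 0], [0.05, 0.054, 0.1, 0, 0, -0.001, 0], [0.05, 0.054, 0.2, 0, 0, -0.001, 0], [0.05, 0.054, 0.26, 0, 0, -0.001, 0], [0.05, 0.054, 0.304, 0, 0, -0.001, 0], [0.05, 0.054, 0.304, 0, 0, -0.001, 0], [0.05, 0.054, 0.304, 0, 0, -0.001, 0], [0.05, 0.054, 0.304, 0, 0, -0.001, 0]]

```text
time_s: 9.53
tool_pos: [0.5017, 0.311, 0.1217]
tool_rot: [179.9, 0.1, 143.3]
force: [0.7, 0.3, -0.7]
grip_width: 0.0134
grasp_force: 39.9
```

```bash
python3 - <<'E'
from h import *
move(.5016,.309,.053,143.3)
E
```

```text
shift [-0.0036 -0.0061  0.229 ] turn [0.0006 0.0003 0.0002] at [0.5017 0.311  0.1217] [1.7989e+02 5.0000e-02 1.4334e+02]
```

servo_tool:
  series:
    - [[-0.004, -0.006, 0.03, 0, 0, 0, 0], [-0.004, -0.006, 0.05, 0, 0, 0, 0], [-0.004, -0.006, 0.07, 0, 0, 0, 0], [-0.004, -0.006, 0.085, 0, 0, 0, 0], [-0.004, -0.006, 0.1, 0, 0, 0, 0], [-0.004, -0.006, 0.11, 0, 0, 0, 0], [-0.004, -0.006, 0.12, 0, 0, 0, 0], [-0.004, -0.006, 0.13, 0, 0, 0, 0], [-0.004, -0.006, 0.13, 0, 0, 0, 0]]

```text
time_s: 10.28
tool_pos: [0.4999, 0.3092, 0.0807]
tool_rot: [-180.0, -0.0, 143.5]
force: [-0.6, -0.6, -1.5]
grip_width: 0.0137
grasp_force: 39.9
```

servo_tool:
  series:
    - [[0, 0, 0.015, 0, 0, 0, 0], [0, 0, 0.03, 0, 0, 0, 0], [0, 0, 0.045, 0, 0, 0, 0], [0, 0, 0.06, 0, 0, 0, 0], [0, 0, 0.07, 0, 0, 0, 0], [0, 0, 0.08, 0, 0, 0, 0], [0, 0, 0.087, 0, 0, 0, 0], [0, 0, 0.093, 0, 0, 0, 0], [0, 0, 0.098, 0, 0, 0, 0], [0, 0, 0.098, 0, 0, 0, 0]]

```text
time_s: 11.12
tool_pos: [0.5003, 0.3095, 0.0528]
tool_rot: [180.0, -0.0, 143.4]
force: [-1.8, -1.6, 4.2]
grip_width: 0.0137
grasp_force: 40.0
```

servo_tool:
  series:
    - [[0, 0, 0, 0, 0, 0, 0.4], [0, 0, 0, 0, 0, 0, 0.4], [0, 0, 0, 0, 0, 0, 0.4], [0, 0, 0, 0, 0, 0, 0.4], [0, 0, 0, 0, 0, 0, 0.4], [0, 0, 0, 0, 0, 0, 0.4], [0, 0, 0, 0, 0, 0, 0.4], [0, 0, 0, 0, 0, 0, 0.4]]

```text
time_s: 11.78
tool_pos: [0.5002, 0.3094, 0.052]
tool_rot: [180.0, 0.0, 143.5]
force: [0.5, 0.4, -1.2]
grip_width: 0.0346
grasp_force: 0.0
```

```bash
python3 - <<'E'
from h import *
w=snap('wrist');P=w['P'];o=get_obs();L=(P-o['tool_pos'])@rot(o['tool_rot'])
m=red(w)&(abs(L[...,1])<.03)&(L[...,0]<.08)&(abs(L[...,2]+.067)<.015);print(rect(L,m),L[m].max(0),np.median(L[m],0),np.median(P[m],0))
print(o['tool_pos'],o['tool_rot'])
E
```

```text
(array([16.9, 10.9, 76.1, 35.4, -0.1]), 4505) [ 0.05492394  0.02854082 -0.0633723 ] [ 2.76991082e-02 -3.99138221e-05 -6.73512131e-02] [0.47798386 0.32587415 0.11932364]
[0.50020732 0.3094322  0.0519724 ] [1.79995127e+02 1.73360091e-03 1.43454346e+02]
```

The key is home and released. Regrip and turn clockwise.

servo_tool:
  series:
    - [[0, 0, 0, 0, 0, 0, 0], [0, 0, 0, 0, 0, 0, 0], [0, 0, 0, 0, 0, 0, 0], [0, 0, 0, 0, 0, 0, 0], [0, 0, 0, 0, 0, 0, 0], [0, 0, 0, 0, 0, 0.025, 0], [0, 0, 0, 0, 0, 0.05, 0], [0, 0, 0, 0, 0, 0.075, 0], [0, 0, 0, 0, 0, 0.1, 0], [0, 0, 0, 0, 0, 0.125, 0], [0, 0, 0, 0, 0, 0.15, 0], [0, 0, 0, 0, 0, 0.15, 0]]
  grip_force: 40

```text
time_s: 12.83
tool_pos: [0.5007, 0.3097, 0.052]
tool_rot: [179.9, 0.0, 116.4]
force: [1.3, 0.1, -1.9]
grip_width: 0.0139
grasp_force: 40.0
```

servo_tool:
  series:
    - [[0, 0, 0, 0, 0, 0.03, 0], [0, 0, 0, 0, 0, 0.06, 0], [0, 0, 0, 0, 0, 0.09, 0], [0, 0, 0, 0, 0, 0.12, 0], [0, 0, 0, 0, 0, 0.15, 0], [0, 0, 0, 0, 0, 0.18, 0], [0, 0, 0, 0, 0, 0.21, 0], [0, 0, 0, 0, 0, 0.24, 0], [0, 0, 0, 0, 0, 0.27, 0], [0, 0, 0, 0, 0, 0.3, 0], [0, 0, 0, 0, 0, 0.33, 0], [0, 0, 0, 0, 0, 0.33, 0]]

```text
time_s: 13.83
tool_pos: [0.5017, 0.3095, 0.0521]
tool_rot: [179.9, -0.1, 57.0]
force: [4.0, 0.7, -1.9]
grip_width: 0.0134
grasp_force: 40.0
```

```bash
python3 - <<'E'
from h import *
o=get_obs();print({k:o[k] for k in('tool_pos','tool_rot','force','wrist_torque','grip_width')});move(.5005,.3092,.052,28)
w=snap('wrist');P=w['P'];L=(P-o['tool_pos'])@rot(o['tool_rot'])
m=red(w)&(abs(L[...,1])<.03)&(L[...,0]<.08)&(abs(L[...,2]+.067)<.015);print(rect(L,m),np.median(L[m],0),np.median(P[m],0))
E
```

```text
{'tool_pos': array([0.50165414, 0.3095263 , 0.05213626]), 'tool_rot': array([ 1.79877709e+02, -1.14520018e-01,  5.70278130e+01]), 'force': array([ 3.957541  ,  0.72685656, -1.8581333 ]), 'wrist_torque': array([ 0.05509531, -0.94879626,  0.07777789]), 'grip_width': 0.013404567736795192}
shift [-0.003  -0.0026  0.0004] turn [ 0.0005 -0.0008  0.1613] at [0.5017 0.3095 0.0521] [ 1.7988e+02 -1.1000e-01  5.7030e+01]
(array([17.5, -0. , 75.6, 13.7, -0. ]), 4529) [ 2.82542038e-02 -2.56171064e-05 -6.74968184e-02] [0.51684561 0.33319632 0.1196755 ]
```

servo_tool:
  series:
    - [[0, 0, 0, 0, 0, 0.025, 0], [0, 0, 0, 0, 0, 0.05, 0], [0, 0, 0, 0, 0, 0.075, 0], [0, 0, 0, 0, 0, 0.1, 0], [0, 0, 0, 0, 0, 0.12, 0], [0, 0, 0, 0, 0, 0.14, 0], [0, 0, 0, 0, 0, 0.158, 0], [0, 0, 0, 0, 0, 0.158, 0], [0, 0, 0, 0, 0, 0.158, 0], [0, 0, 0, 0, 0, 0.158, 0]]

```text
time_s: 14.72
tool_pos: [0.5013, 0.3088, 0.0523]
tool_rot: [179.9, -0.1, 28.8]
force: [4.2, -1.1, -1.8]
grip_width: 0.0135
grasp_force: 40.0
```

```bash
python3 - <<'E'
from h import *
o=get_obs();print({k:o[k] for k in('tool_pos','tool_rot','force','wrist_torque','grip_width')})
w=snap('wrist','w4.png');P=w['P'];L=(P-o['tool_pos'])@rot(o['tool_rot'])
m=red(w)&(abs(L[...,1])<.03)&(L[...,0]<.08)&(abs(L[...,2]+.067)<.015);print(rect(L,m),rect(P,m),np.median(L[m],0),np.median(P[m],0))
E
```

```text
{'tool_pos': array([0.50126167, 0.30881218, 0.05229443]), 'tool_rot': array([ 1.79939030e+02, -7.87779502e-02,  2.87566266e+01]), 'force': array([ 4.15471224, -1.09733202, -1.82756251]), 'wrist_torque': array([-0.30113525, -1.29600724,  0.07289279]), 'grip_width': 0.01350120223043624}
(array([16.9, -0.3, 76.9, 13.6,  0. ]), 4555) (array([515.8, 317.2,  76.9,  13.6,  28.7]), 4555) [ 0.02838747 -0.00022731 -0.0676224 ] [0.52592582 0.32268285 0.1199517 ]
```

View pics/w4.png

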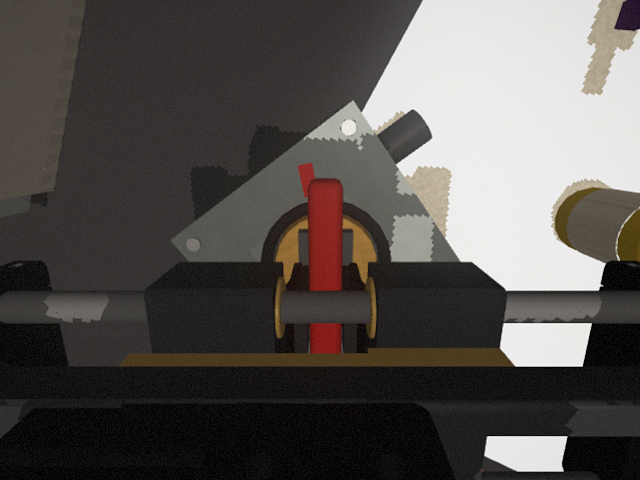

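The bar is past the red mark at (306,178) by the slot play, but the torque is still only friction. I'll turn a little more until it meets the stop.

servo_tool:
  series:
    - [[0, 0, 0, 0, 0, 0.015, 0], [0, 0, 0, 0, 0, 0.03, 0], [0, 0, 0, 0, 0, 0.035, 0], [0, 0, 0, 0, 0, 0.035, 0]]

```text
time_s: 15.1
tool_pos: [0.501, 0.3087, 0.0523]
tool_rot: [179.9, -0.0, 22.5]
force: [4.8, -1.5, -1.3]
grip_width: 0.0136
grasp_force: 41.5
```

```bash
python3 - <<'E'
from h import *
o=get_obs();print({k:o[k] for k in('tool_pos','tool_rot','force','wrist_torque','grip_width')})
w=snap('wrist');P=w['P'];L=(P-o['tool_pos'])@rot(o['tool_rot'])
m=red(w)&(abs(L[...,1])<.03)&(L[...,0]<.08)&(abs(L[...,2]+.067)<.015);print(rect(L,m),rect(P,m),np.median(P[m],0))
h=w['hsv'];P=w['P'];r=np.hypot(P[...,0]-.5015,P[...,1]-.309)
m=(h[...,2]<90)&(r>.017)&(r<.027)&(abs(P[...,2]-.064)<.003);q=np.median(P[m],0);print(m.sum(),q)
E
```

```text
{'tool_pos': array([0.50095208, 0.30866048, 0.05232485]), 'tool_rot': array([ 1.79909123e+02, -4.62900596e-02,  2.25448289e+01]), 'force': array([ 4.80629354, -1.51856527, -1.2850762 ]), 'wrist_torque': array([-0.46895303, -0.99903389,  0.89032553]), 'grip_width': 0.013645299778711109}
(array([17.2, -1.1, 76.2, 13.7, -3.2]), 4556) (array([516.3, 316.4,  76.2,  13.7,  25.8]), 4556) [0.52654928 0.32117905 0.1200126 ]
8 [0.51648994 0.32930195 0.0665735 ]
```

Wrist torque rose to 0.89 N m, so the barrel is at the stop. I'll back off within the slot play, re-seat the grip and draw the key out.

servo_tool:
  series:
    - [[0, 0, 0, 0, 0, -0.03, 0], [0, 0, 0, 0, 0, -0.055, 0], [0, 0, 0, 0, 0, -0.055, 0.35], [0, 0, 0, 0, 0, -0.055, 0.35], [0, 0, 0, 0, 0, -0.055, 0.35], [0, 0, 0, 0, 0, -0.055, 0.35], [0, 0, 0, 0, 0, -0.055, 0], [0, 0, 0, 0, 0, -0.055, 0], [0, 0, 0, 0, 0, -0.055, 0], [0, 0, 0, 0, 0, -0.055, 0], [0, 0, 0, 0, 0, -0.055, 0], [0, 0, 0, 0, 0, -0.055, 0]]
  grip_force: 40

```text
time_s: 16.15
tool_pos: [0.5002, 0.3091, 0.0519]
tool_rot: [180.0, 0.0, 32.2]
force: [0.2, -0.8, -0.7]
grip_width: 0.0133
grasp_force: 39.9
```

```bash
python3 - <<'E'
from h import *
o=get_obs();print({k:o[k] for k in('tool_pos','tool_rot','force','wrist_torque','grip_width')})
w=snap('wrist');P=w['P'];L=(P-o['tool_pos'])@rot(o['tool_rot'])
m=red(w)&(abs(L[...,1])<.03)&(L[...,0]<.08)&(abs(L[...,2]+.067)<.015);print(rect(L,m),rect(P,m),np.median(P[m],0))
E
```

```text
{'tool_pos': array([0.50023579, 0.30910949, 0.05188382]), 'tool_rot': array([1.79984110e+02, 1.08935184e-02, 3.21959108e+01]), 'force': array([ 0.23955316, -0.8204452 , -0.68907668]), 'wrist_torque': array([-0.30552068,  0.00258802,  0.03534578]), 'grip_width': 0.01332000078476896}
(array([17.4, -0.4, 76.5, 13.7, -0.4]), 4565) (array([514.8, 318.8,  76.5,  13.7,  32.6]), 4565) [0.52420633 0.32465698 0.11942752]
```

servo_tool:
  series:
    - [[0, 0, 0, 0, 0, -0.025, 0], [0, 0, -0.02, 0, 0, -0.025, 0], [0, 0, -0.05, 0, 0, -0.025, 0], [0, 0, -0.1, 0, 0, -0.025, 0], [0, 0, -0.17, 0, 0, -0.025, 0], [0, 0, -0.26, 0, 0, -0.025, 0], [0, 0, -0.36, 0, 0, -0.025, 0], [0, 0, -0.46, 0, 0, -0.025, 0], [0, 0, -0.54, 0, 0, -0.025, 0], [0, 0, -0.54, 0, 0, -0.025, 0], [0, 0, -0.54, 0, 0, -0.025, 0]]

```text
time_s: 17.12
tool_pos: [0.5012, 0.31, 0.2163]
tool_rot: [-180.0, -0.2, 36.6]
force: [-0.6, -0.2, -2.0]
grip_width: 0.0136
grasp_force: 39.9
```

```bash
python3 - <<'E'
from h import *
w=snap('wrist');P=w['P'];o=get_obs();L=(P-o['tool_pos'])@rot(o['tool_rot'])
m=red(w)&(abs(L[...,1])<.03)&(L[...,0]<.08)&(abs(L[...,2]+.067)<.015);print('bar',rect(L,m),L[m].max(0))
v,u=np.mgrid[:480,:640];ray=np.stack([(u-w['cx'])/w['fx'],(v-w['cy'])/w['fy'],np.ones(u.shape)],-1)@w['R'].T
Q=w['origin']+ray*((.064-w['origin'][2])/ray[...,2])[...,None]
r=np.hypot(Q[...,0]-.5015,Q[...,1]-.309);V=w['hsv'][...,2]
m=(V<95)&(r>.018)&(r<.026)&(abs(P[...,2]-.064)<.006);q=np.median(Q[m],0);print('pointer',m.sum(),np.degrees(np.arctan2(q[1]-.309,q[0]-.5015)))
t=snap('top');P=t['P']
f=t['frame'].astype(int);b=(abs(P[...,2]-.085)<.012)&(np.hypot(P[...,0]-.454,P[...,1]+.326)<.09);print(rect(P,b))
move(.47,-.03,.215,12)
E
```

```text
bar (array([18.5, -0.2, 76.3, 13.6, -0.4]), 4533) [ 0.05664812  0.00668048 -0.06327204]
pointer 1 154.86054248427575
(array([ 454.4, -325.8,   82.9,   36.4,  -11.6]), 588)
shift [-0.7541  0.848  -0.005 ] turn [0.     0.0004 0.1371] at [0.4995 0.3092 0.2133] [-1.7999e+02  7.0000e-02  3.6670e+01]
```

servo_tool:
  series:
    - [[-0.08, 0.09, 0, 0, 0, 0.01, 0], [-0.16, 0.18, 0, 0, 0, 0.025, 0], [-0.24, 0.27, 0, 0, 0, 0.04, 0], [-0.32, 0.36, 0, 0, 0, 0.055, 0], [-0.4, 0.45, 0, 0, 0, 0.07, 0], [-0.48, 0.54, 0, 0, 0, 0.085, 0], [-0.56, 0.63, 0, 0, 0, 0.1, 0], [-0.64, 0.72, 0, 0, 0, 0.115, 0], [-0.72, 0.81, 0, 0, 0, 0.13, 0], [-0.754, 0.848, 0, 0, 0, 0.137, 0], [-0.754, 0.848, 0, 0, 0, 0.137, 0]]

```text
time_s: 18.13
tool_pos: [0.4696, -0.0346, 0.213]
tool_rot: [-180.0, 0.1, 11.5]
force: [0.8, -1.0, 0.0]
grip_width: 0.0133
grasp_force: 39.9
```

```bash
python3 - <<'E'
from h import *
t=snap('top','top2.png');P=t['P'];print(get_obs()['grip_width'])
a=cv2.resize(t['frame'][230:340,130:245],(575,550),interpolation=cv2.INTER_CUBIC);cv2.imwrite('pics/lock.png',a[:,:,::-1])
move(.41,-.29,.215,-12)
E
```

```text
0.013136971982934236
shift [-0.3721  0.8029 -0.0068] turn [-0.0002  0.0005  0.1323] at [ 0.47   -0.0314  0.213 ] [-1.7994e+02  8.0000e-02  1.1810e+01]
```

View pics/lock.png

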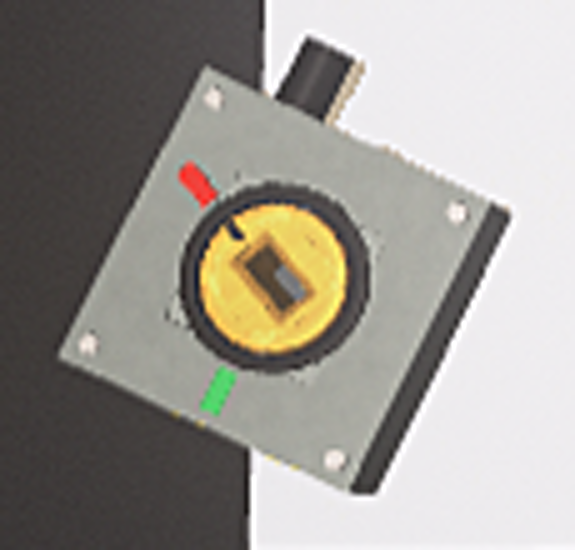

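The lock crop shows the pointer (235,228) lined up with the red mark (197,185), so the barrel is at the stop. On to the rest.

servo_tool:
  series:
    - [[-0.04, 0.08, 0, 0, 0, 0.012, 0], [-0.08, 0.16, 0, 0, 0, 0.026, 0], [-0.12, 0.25, 0, 0, 0, 0.04, 0], [-0.16, 0.34, 0, 0, 0, 0.055, 0], [-0.2, 0.43, 0, 0, 0, 0.07, 0], [-0.24, 0.52, 0, 0, 0, 0.085, 0], [-0.28, 0.61, 0, 0, 0, 0.1, 0], [-0.32, 0.7, 0, 0, 0, 0.115, 0], [-0.36, 0.78, 0, 0, 0, 0.13, 0], [-0.372, 0.803, 0, 0, 0, 0.132, 0], [-0.372, 0.803, 0, 0, 0, 0.132, 0], [-0.372, 0.803, 0, 0, 0, 0.132, 0]]

```text
time_s: 19.18
tool_pos: [0.4128, -0.2867, 0.2134]
tool_rot: [-180.0, 0.1, -11.6]
force: [-0.3, 0.6, -1.4]
grip_width: 0.0134
grasp_force: 39.9
```

```bash
python3 - <<'E'
from h import *
w=snap('wrist','w5.png');P=w['P'];o=get_obs();print(o['tool_pos'],o['tool_rot'])
z=P[...,2];r=np.hypot(P[...,0]-.454,P[...,1]+.326)
for lo,hi in((.080,.0875),(.0885,.096)):
  m=(z>lo)&(z<hi)&(r<.06);print(lo,rect(P,m))
np.savez('w5.npz',P=P,f=w['frame'])
L=(P-o['tool_pos'])@rot(o['tool_rot']);m=red(w)&(abs(L[...,1])<.03)&(L[...,0]<.08)&(abs(L[...,2]+.067)<.015);print('bar',rect(L,m),L[m].max(0),np.median(L[m],0))
E
```

```text
[ 0.41305967 -0.2860823   0.2134402 ] [-1.79957688e+02  6.15269261e-02 -1.14897345e+01]
0.08 (array([ 455.8, -326.7,   80.9,   35.9,  -13.1]), 1802)
0.0885 (array([ 451.2, -326.7,   75.2,   33.5,  -11.6]), 370)
bar (array([16.9,  0. , 76. , 13.7, -0.3]), 4447) [ 0.05492021  0.0068256  -0.06390851] [ 0.02744209 -0.00011525 -0.06753525]
```

View pics/w5.png

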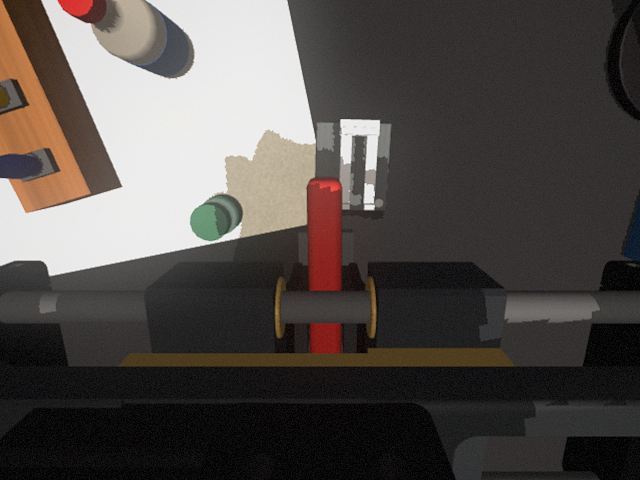

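The wrist view shows the prongs at (360,170), almost parallel to the bar, with the post end on top. I'll pin down the gap centre line.

```bash
python3 - <<'E'
from h import *
d=np.load('w5.npz');P=d['P'];z=P[...,2];r=np.hypot(P[...,0]-.454,P[...,1]+.326)
m=(z>.079)&(z<.0955)&(r<.06);p=P[m];c0=np.array([.4512,-.3262])
for ang in (-11,-11.6,-12.2,-13):
  a=np.radians(ang);ex=np.array([np.cos(a),np.sin(a)]);ey=np.array([-ex[1],ex[0]])
  X=(p[:,:2]-c0)@ex*1000;Y=(p[:,:2]-c0)@ey*1000
  out=[]
  for lo,hi in((-24,-5),(5,25)):
    s=(X>lo)&(X<hi);y=Y[s];out+= [np.percentile(y,[2,98]).round(1).tolist(),y[y<0].max().round(1),y[y>0].min().round(1),y[y<0].mean().round(2),y[y>0].mean().round(2)]
  print(ang,np.percentile(X,[1,99]).round(1),out)
print('ztop',np.median(z[m&(z<.089)]))
move(.4512,-.3262,.17,-11.8)
E
```

```text
-11 [-36.2  44.8] [[-15.9, 16.4], np.float64(-5.7), np.float64(7.7), np.float64(-10.77), np.float64(12.3), [-16.6, 16.5], np.float64(-6.7), np.float64(7.0), np.float64(-11.77), np.float64(12.04)]
-11.6 [-36.2  44.8] [[-15.9, 16.3], np.float64(-6.0), np.float64(7.7), np.float64(-10.96), np.float64(12.16), [-16.5, 16.7], np.float64(-6.6), np.float64(7.2), np.float64(-11.61), np.float64(12.2)]
-12.2 [-36.1  44.7] [[-16.0, 16.3], np.float64(-6.2), np.float64(7.6), np.float64(-11.11), np.float64(12.0), [-16.4, 16.9], np.float64(-6.5), np.float64(7.3), np.float64(-11.45), np.float64(12.35)]
-13 [-36.   44.5] [[-16.2, 16.2], np.float64(-6.5), np.float64(7.4), np.float64(-11.31), np.float64(11.9), [-16.2, 17.2], np.float64(-6.4), np.float64(7.4), np.float64(-11.25), np.float64(12.56)]
ztop 0.08446297286567345
shift [0.1514 0.1058 0.1446] turn [-0.0002  0.0003  0.0017] at [ 0.4131 -0.2861  0.2134] [-1.7996e+02  6.0000e-02 -1.1490e+01]
```

servo_tool:
  series:
    - [[0.05, 0.035, 0, 0, 0, 0, 0], [0.1, 0.07, 0, 0, 0, 0.001, 0], [0.151, 0.1045, 0.05, 0, 0, 0.002, 0], [0.151, 0.1045, 0.12, 0, 0, 0.002, 0], [0.151, 0.1045, 0.18, 0, 0, 0.002, 0], [0.151, 0.1045, 0.211, 0, 0, 0.002, 0], [0.151, 0.1045, 0.211, 0, 0, 0.002, 0], [0.151, 0.1045, 0.211, 0, 0, 0.002, 0], [0.151, 0.1045, 0.211, 0, 0, 0.002, 0], [0.151, 0.1045, 0.211, 0, 0, 0.002, 0]]

```text
time_s: 20.07
tool_pos: [0.4511, -0.3285, 0.1519]
tool_rot: [-180.0, -0.1, -12.0]
force: [0.3, -0.3, -1.4]
grip_width: 0.0137
grasp_force: 39.9
```

```bash
python3 - <<'E'
from h import *
move(.4513,-.3258,.074,-12)
o=get_obs();w=snap('wrist');P=w['P'];L=(P-o['tool_pos'])@rot(o['tool_rot'])*1000
for v in range(195,262,6):
  z=P[v,:,2];k=(z>.078)&(z<.096)&(abs(L[v,:,1])<30);
  if k.any(): y=L[v,k,1];print(v,L[v,k,0].mean().round(1),y.min().round(1),y.max().round(1),len(y),'in',y[y<0].max().round(1) if (y<0).any() else '',y[y>0].min().round(1) if (y>0).any() else '')
E
```

```text
shift [-0.0019 -0.0088  0.2598] turn [-0.0002 -0.0008 -0.0001] at [ 0.4511 -0.3285  0.1519] [-1.7997e+02 -1.5000e-01 -1.2010e+01]
195 29.8 -19.3 14.4 9 in -15.3 12.9
201 25.2 -19.3 14.5 9 in -15.4 12.9
207 20.4 -19.5 14.5 9 in -15.5 12.9
213 15.6 -18.7 13.9 7 in -15.5 13.0
219 10.8 -18.8 13.8 7 in -15.6 13.1
225 5.9 -18.8 13.9 8 in -14.9 13.2
```

servo_tool:
  series:
    - [[-0.002, -0.0083, 0, 0, 0, 0, 0], [-0.002, -0.0083, 0.03, 0, 0, 0, 0], [-0.002, -0.0083, 0.05, 0, 0, 0, 0], [-0.002, -0.0083, 0.075, 0, 0, 0, 0], [-0.002, -0.0083, 0.1, 0, 0, 0, 0], [-0.002, -0.0083, 0.12, 0, 0, 0, 0], [-0.002, -0.0083, 0.14, 0, 0, 0, 0], [-0.002, -0.0083, 0.16, 0, 0, 0, 0], [-0.002, -0.0083, 0.18, 0, 0, 0, 0], [-0.002, -0.0083, 0.2, 0, 0, 0, 0], [-0.002, -0.0083, 0.215, 0, 0, 0, 0], [-0.002, -0.0083, 0.215, 0, 0, 0, 0]]

```text
time_s: 21.12
tool_pos: [0.4494, -0.3256, 0.0851]
tool_rot: [-180.0, 0.1, -12.1]
force: [-0.4, 0.5, -1.3]
grip_width: 0.0135
grasp_force: 39.9
```

servo_tool:
  series:
    - [[0.004, 0, 0.008, 0, 0, 0, 0], [0.004, 0, 0.016, 0, 0, 0, 0], [0.004, 0, 0.022, 0, 0, 0, 0], [0.004, 0, 0.026, 0, 0, 0, 0], [0.004, 0, 0.03, 0, 0, 0, 0], [0.004, 0, 0.033, 0, 0, 0, 0], [0.004, 0, 0.035, 0, 0, 0, 0], [0.004, 0, 0.037, 0, 0, 0, 0], [0.004, 0, 0.037, 0, 0, 0, 0]]

```text
time_s: 21.87
tool_pos: [0.4512, -0.3262, 0.075]
tool_rot: [-180.0, -0.0, -12.1]
force: [0.0, -0.6, -1.2]
grip_width: 0.0135
grasp_force: 39.9
```

No contact yet; a little further down.

servo_tool:
  series:
    - [[0, 0, 0.002, 0, 0, 0, 0], [0, 0, 0.003, 0, 0, 0, 0], [0, 0, 0.005, 0, 0, 0, 0], [0, 0, 0.006, 0, 0, 0, 0], [0, 0, 0.006, 0, 0, 0, 0]]

```text
time_s: 22.28
tool_pos: [0.4511, -0.3262, 0.0732]
tool_rot: [-180.0, 0.0, -12.1]
force: [-0.4, -0.3, -1.4]
grip_width: 0.0134
grasp_force: 39.9
```

servo_tool:
  series:
    - [[0, 0, 0.001, 0, 0, 0, 0], [0, 0, 0.003, 0, 0, 0, 0], [0, 0, 0.004, 0, 0, 0, 0], [0, 0, 0.004, 0, 0, 0, 0]]

```text
time_s: 22.62
tool_pos: [0.4513, -0.3264, 0.0728]
tool_rot: [-180.0, -0.0, -12.1]
force: [-1.4, 1.6, 5.1]
grip_width: 0.0131
grasp_force: 39.9
```

Seated with about 6 N. Release and retreat.

servo_tool:
  series:
    - [[0, 0, 0, 0, 0, 0, 0.3], [0, 0, 0, 0, 0, 0, 0.45], [0, 0, 0, 0, 0, 0, 0.45], [0, 0, 0, 0, 0, 0, 0.45], [0, 0, 0, 0, 0, 0, 0.45], [0, 0, -0.05, 0, 0, 0, 0.45], [0, 0, -0.12, 0, 0, 0, 0.45], [0, 0, -0.22, 0, 0, 0, 0.45], [-0.05, 0, -0.34, 0, 0, 0, 0.45], [-0.1, 0, -0.44, 0, 0, 0, 0.45], [-0.1, 0, -0.44, 0, 0, 0, 0.45], [-0.1, 0, -0.44, 0, 0, 0, 0.45]]

```text
time_s: 23.62
tool_pos: [0.4227, -0.3205, 0.2058]
tool_rot: [-179.8, -0.3, -12.1]
force: [0.3, 0.7, -0.1]
grip_width: 0.0392
grasp_force: 0.0
```

```bash
python3 - <<'E'
from h import *
print(get_obs()['tool_pos'])
w=snap('wrist','w6.png');P=w['P'];m=red(w)&(abs(P[...,2]-.141)<.02)&(np.hypot(P[...,0]-.4512,P[...,1]+.326)<.09)
print(rect(P,m),np.nanpercentile(P[m][:,2],[5,50,95]))
E
```

```text
[ 0.42269904 -0.32046014  0.20581383]
(array([ 452.2, -326.4,  108. ,   13.2,  -12.4]), 2319) [0.13875687 0.14026985 0.1414812 ]
```

View pics/w6.png

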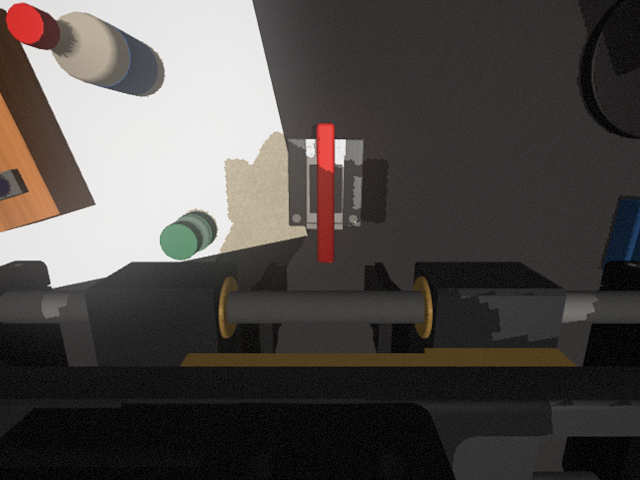

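The key hangs upright between the prongs, bar at (326,193), top at z ≈ 0.140 against 0.141 expected, and the gripper is clear. Handing in.

```bash
python3 -c "
from cell import env
print(env.sign_off())"
```

```text
the job is handed in; nothing more can be done
None
```

The job is handed in, though no verdict came back: the red key was pushed home and let go, the lock turned to its stop, and the key now hangs released on the rest prongs, at about 24 s of the 72 s allowed.

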